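Line up a takeaway order on the packing counter

ROBOT

A 7-joint arm with a two-finger parallel gripper is mounted at the origin on the work surface. World frame = base frame: x ahead of the robot, y to its left, z up, the work surface at z = 0. Lengths are in m, angles in rad, forces in N, time in s.
With the tool pointing down it reaches from about 0.4 to 0.85 m from the base axis. Payload 4.5 kg.
Tool frame: the origin (TCP) lies at the very end of the fingers, on their centre line; the grasp point (between the pads) lies 19 mm behind it; z points along the fingers, y is the line along which they close (so a half turn about z gives the same grasp; the last joint's range is limited). The gripper opens to 88 mm and grips with 3 to 60 N. Pads are 18 mm wide; open, the fingers measure 123 mm over their backs; the gripper's body (75 mm by 187 mm) begins 45 mm behind the grasp point.
Start: joints at [1.204, 0.689, -0.195, 1.565, 0.157, 0.902, -0.215], TCP at [0.244, -0.575, 0.209] pointing down, gripper open.
Joint ranges: [-3.01, 3.01], [-0.46, 2.08], [-1.47, 1.51], [0.13, 2.56], [-1, 4.14], [0.04, 2.09], [-2.66, 2.66]. Speed limits (rad/s): [2.57, 2.57, 3.14, 3.14, 3.14, 3.14, 3.14].

INTERFACE

Orientations are given as a unit quaternion [x, y, z, w].
In Python, from plant import r gives the robot as it stands. The module is installed in compiled form; this text tells all that it offers.
- The arm moves only by the tool step_arm, never from a script. Its argument "increments" is a list of rows, each a list of 2 entries, a list of its own where there are three numbers: the shift along the world's x, y, z in cm, then the turn, a rotation vector about the world's x, y, z in degrees. A call has exactly 10 rows; each row shifts and turns the commanded pose from where the row before left it; what a row does not reach is not made up. A row lasts 1/10 s, in which the tool goes at most 50 mm and 8.59 degrees, less where a joint would pass 70% of its speed; a pose out of reach is approached as far as the arm can. A call is refused whole if a number of a shift passes 5 or a number of a turn 8.59, either way. A call with a gripper value outside its range is refused whole. "fingers" is the opening, from 0 (shut) to 1 (fully open), set as the call begins (left out, the last holds). The fingers move at their own pace and stop on an object; "grip_force" is the grip in N (left out, the last holds). Time passes only in rows, so rows that do not move let the fingers close, or fill a call up. It gives the time, the measured TCP pose, the force, the opening and the grip force at its end, in the units of the state.
- r.get_state(): the state, without advancing time (a new reading comes with each control period).
- r.snapshot(name): name is "side" or "top"; returns (picture, depth): 480x640x3 uint8, red, green, blue; 480x640 float32, m along the optical axis (not along the pixel's ray), 0 where there is no reading.
- r.calibration(name): a dict with "fov_y" (degrees; the focal length in pixels is half the picture's height over the tangent of half this angle, whatever the lens; pixels are square), "cx", "cy" (the principal point, pixels), "R" (3x3) and "t" (3): a world point X has camera coordinates R X + t. Camera axes: x right, y down, z forward; pixel columns grow to the right and rows downward; lengths in m; the calibration is good to about 2 mm. A picture is of the moment at which its call begins. calibration takes no time and is no camera call.
- r.finish_job(): hands the job in; it is judged then, once.
The state is a dict: "clock": time; "q": joint angles; "qd": joint speeds; "joint_torque": joint torques, N m; "tool_pos": TCP position; "eef_rot": TCP orientation; "contact_force": force on the tool from outside, world axes, zero at the start; "moment": the same for the moment, N m; "opening": opening from 0.0 (shut) to 1.0 (fully open); "finger_force": force on a finger pad.
Only numpy, scipy, OpenCV 4.12 (cv2) and the standard library are available. Lean on these libraries where they do the work, as an engineer would, in place of code of your own. Each camera call takes 0.05 s, during which the arm holds its last target. There are 200 camera calls.

TASK

Line up the order on the packing counter: stand the red-capped sauce jar midway between the two soup tubs, and stand the gold butter tin just past the blue-lidded tub, on its outer side, so that tubs, jar and tin make one straight, evenly spaced row of four. Leave both tubs where they are, and set the jar and the tin down upright rather than dropping them.

Things in the scene. Friction and masses are not known exactly. Their poses are not given: they have to be found in the camera images.
- blue_tub: round white soup tub with a blue lid, 92 mm across at the lid, 74 mm tall, standing; origin at the centre of its underside, z up; its y axis lies along the line through the two tubs (either sense). The tubs' centres are 220 to 240 mm apart. It stands at either end of the pair (left or right).
- black_tub: round white soup tub with a black lid, 92 mm across at the lid, 74 mm tall, standing; origin at the centre of its underside, z up; its y axis lies along the line through the two tubs (either sense). The tubs' centres are 220 to 240 mm apart. It weighs about 0.5 kg and is loose, as is the other tub.
- red_jar: round jar of red sauce with a red screw cap and a paper label: straight body 54 mm in diameter up to 66 mm, cap 52 mm in diameter, 85 mm tall in all, about 0.25 kg, standing; origin at the centre of its underside, z up. Jars of the same shape with yellow and green caps are bystanders.
- gold_tin: round gold-coloured butter tin, straight-sided, 56 mm in diameter, 45 mm tall, about 0.2 kg, standing; origin at the centre of its underside, z up. A tin of the same shape in bare silvery metal is a bystander. The jar and tin stand on the far side of the row from the robot, at least 95 mm from their neighbours, centre to centre.
Not all that is in view belongs to the job. Of the things that look like the gold_tin, the smallest one is meant.

How it is judged:
At the end, for the whole second after the job is handed in: Upright, at rest on the counter: jar under 133 mm from each tub (centres) and within 18 mm of the tubs' line; tin beyond the blue tub, 92 to 138 mm from it, over 300 mm from the black one, within 20 mm of the line; tubs upright, within 12 mm of their start (horizontal distance between red_jar and blue_tub below 0.133 m and horizontal distance between red_jar and black_tub below 0.133 m and x of red_jar in the frame of blue_tub between -0.018 and 0.018 m and horizontal distance between gold_tin and blue_tub between 0.092 and 0.138 m and horizontal distance between gold_tin and black_tub above 0.3 m and x of gold_tin in the frame of blue_tub between -0.02 and 0.02 m and angle between each of red_jar, gold_tin, blue_tub, black_tub's own z axis and vertical below 0.1 rad and height (world z) of each of red_jar, gold_tin below 0.006 m and linear speed of each of red_jar, gold_tin below 0.02 m/s and angular speed of each of red_jar, gold_tin below 0.2 rad/s and distance of each of blue_tub, black_tub from where it was at the start of the episode below 0.012 m); the robot touches nothing.
It fails at once if a tub is pushed more than 15 mm or tipped (distance of any of blue_tub, black_tub from where it was at the start of the episode above 0.015 m or angle between any of blue_tub, black_tub's own z axis and vertical above 0.3 rad).
It fails at once if the jar is dropped or thrown (faster than 0.5 m/s and not held) (linear speed of red_jar above 0.5 m/s and contact force between the fingers and red_jar below 0.05 N).
It fails at once if the tin is dropped or thrown (faster than 0.5 m/s and not held) (linear speed of gold_tin above 0.5 m/s and contact force between the fingers and gold_tin below 0.05 N).
It also fails if it takes over 56 s, if anything falls off the work surface, if the arm or the gripper's body presses on something with over 40 N, if the wrist force passes 120 N, or if a joint passes its speed limit or range.

## Working session

There is one attempt and no reset: what is moved stays moved. The work goes in short steps, Python scripts to look and compute and a tool call to move; the robot and the scene stay as the last step left them, time stands still between calls to the robot, and variables do not carry over. Pictures are saved under pics/ and viewed, at most 10 in all, crops included, and the job is handed in when it is done.

Besides the shell and the picture viewer there is one more tool, called after "Request:" by a JSON object that holds its "api" and its "payload". step_arm: Moves the arm, as the interface text tells. Its arguments: {"type":"object","properties":{"increments":{"type":"array","items":{"type":"array"}},"fingers":{"type":"number"},"grip_force":{"type":"number"}},"required":["increments"]}

```bash
mkdir -p pics; cat > h.py <<'E'
import numpy as np, cv2
from plant import r
def cal(n):
    c=r.calibration(n); f=240/np.tan(np.radians(c["fov_y"])/2)
    return f,c["cx"],c["cy"],np.array(c["R"]),np.array(c["t"])
def ray(n,u,v):
    f,cx,cy,R,t=cal(n); return -R.T@t, R.T@np.array([(u-cx)/f,(v-cy)/f,1])
def onz(n,u,v,z):
    o,d=ray(n,u,v); return o+d*(z-o[2])/d[2]
def cloud(n,D):
    f,cx,cy,R,t=cal(n); v,u=np.mgrid[:480,:640]
    P=np.stack([(u-cx)/f*D,(v-cy)/f*D,D],-1)
    return (P-t)@R
E
python3 - <<'E'
from h import *
for n in("top","side"):
    p,d=r.snapshot(n); np.savez(n+"0.npz",p=p,d=d); cv2.imwrite(f"pics/{n}0.png",p[:,:,::-1])
    c=r.calibration(n); print(n,c, (d>0).mean())
s=r.get_state(); print(s["clock"],s["tool_pos"],s["eef_rot"],s["opening"])
E
```

```text
top {'fov_y': 51.469362168236934, 'cx': 323.46030233690226, 'cy': 243.97100511484987, 'R': array([[-0.00478695, -0.99983541, -0.01749943],
       [-0.999564  ,  0.00529405, -0.02904804],
       [ 0.0291359 ,  0.01735275, -0.99942483]]), 't': array([-0.00642068,  0.50423366,  0.76829544])} 0.9958203125
side {'fov_y': 56.69894366602756, 'cx': 321.65067310199856, 'cy': 244.4102114952739, 'R': array([[ 0.94373424, -0.3299652 , -0.02210561],
       [-0.22694779, -0.59757399, -0.76902538],
       [ 0.24054188,  0.7307724 , -0.6388359 ]]), 't': array([-0.49762208,  0.14655828,  0.59316108])} 0.9961555989583334
0.1 [ 0.24356541 -0.57496463  0.20831931] [ 9.79976637e-01  1.99111019e-01 -2.13834626e-04 -7.39778484e-04] 0.9996484627037167
```

View pics/top0.png

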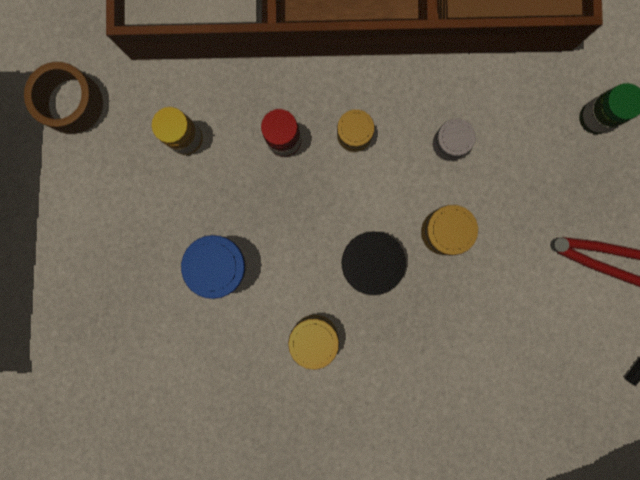

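View pics/side0.png

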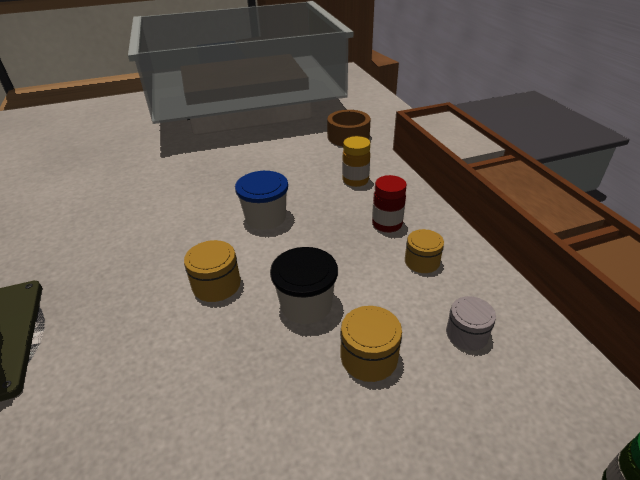

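The top view shows the blue tub at (213,267), the black tub at (374,263), the red cap at (281,130) and the smallest gold tin at (356,129). Two larger gold decoys stand at (452,230) and (314,344). In the side view these appear as blue (262,186), black (304,271), red cap (390,184) and small tin (425,240), with a clear bin far behind.

```bash
cat >> h.py <<'E'
def blob(p,u,v,lo,hi,half=45):
    h=cv2.cvtColor(p,cv2.COLOR_RGB2HSV); m=cv2.inRange(h,np.array(lo),np.array(hi))
    m=cv2.morphologyEx(m,cv2.MORPH_CLOSE,np.ones((5,5)))
    w=np.zeros_like(m); w[max(v-half,0):v+half,max(u-half,0):u+half]=255; m&=w
    cs,_=cv2.findContours(m,cv2.RETR_EXTERNAL,cv2.CHAIN_APPROX_NONE)
    c=max(cs,key=cv2.contourArea); return cv2.fitEllipse(cv2.convexHull(c)),c
def tri(a,b):
    (o1,d1),(o2,d2)=ray("top",*a),ray("side",*b)
    s=np.linalg.lstsq(np.stack([d1,-d2],1),o2-o1,rcond=None)[0]
    A,B=o1+s[0]*d1,o2+s[1]*d2; return (A+B)/2,np.linalg.norm(A-B)
E
python3 - <<'E'
from h import *
T=np.load("top0.npz");S=np.load("side0.npz")
CT,CS=cloud("top",T["d"]),cloud("side",S["d"])
lid={"blue":((213,267),(262,186),(100,120,40),(125,255,255)),
"black":((374,263),(304,271),(0,0,0),(180,255,38)),
"red":((281,130),(390,184),(0,180,110),(8,255,255)),
"tin":((356,129),(425,240),(12,110,120),(25,255,255))}
for k,(a,b,lo,hi) in lid.items():
    if k=="tin": print(cv2.cvtColor(T["p"],cv2.COLOR_RGB2HSV)[129,356],cv2.cvtColor(S["p"],cv2.COLOR_RGB2HSV)[240,425])
    ea,_=blob(T["p"],*a,lo,hi); eb,_=blob(S["p"],*b,lo,hi)
    P=CT[a[1]-3:a[1]+4,a[0]-3:a[0]+4].reshape(-1,3); z=np.median(P[:,2])
    f=cal("top")[0]
    print(k,"ell",np.round(ea[0],1),np.round(ea[1],1),np.round(eb[0],1),np.round(eb[1],1),"tri",*np.round(tri(ea[0],eb[0]),4),"depthz %.4f"%z,"xy",np.round(onz("top",*ea[0],z),4),"diam",np.round(np.array(ea[1])*T["d"][a[1],a[0]]/f,4))
# everything tall in the region, top view map for obstacles
for n,u,v in(("tinfront",314,344),("yellow",172,125),("cup",58,95),("floor",130,267)): print(n,np.round(CT[v,u],3))
m=CS[...,2]>0.03; 
E
```

```text
Traceback (most recent call last):
ValueError: setting an array element with a sequence. The requested array has an inhomogeneous shape after 1 dimensions. The detected shape was (2,) + inhomogeneous part.
```

```bash
cat > m.py <<'E'
from h import *
T=np.load("top0.npz");S=np.load("side0.npz")
CT,CS=cloud("top",T["d"]),cloud("side",S["d"])
lid={"blue":((213,267),(262,186),(100,120,40),(125,255,255)),
"black":((374,263),(304,271),(0,0,0),(180,255,38)),
"red":((281,130),(390,184),(0,180,110),(8,255,255)),
"tin":((356,129),(425,240),(12,110,120),(25,255,255))}
f=cal("top")[0]
for k,(a,b,lo,hi) in lid.items():
    ea,_=blob(T["p"],*a,lo,hi); eb,_=blob(S["p"],*b,lo,hi)
    P=CT[a[1]-3:a[1]+4,a[0]-3:a[0]+4].reshape(-1,3); z=np.median(P[:,2])
    # side view: points on the lid top
    t=tri(ea[0],eb[0])
    w=(abs(CS[...,2]-z)<.006)&(np.hypot(*(CS[...,:2]-P.mean(0)[:2]).transpose(2,0,1))<.06)
    q=CS[w]; c,rad=cv2.minEnclosingCircle((q[:,:2]*1000).astype(np.float32))
    print(k,np.round([*ea[0],*ea[1],*eb[0],*eb[1]],1),"tri",np.round(t[0],4),"%.4f"%t[1],"depthz %.4f"%z,"xy",np.round(onz("top",*ea[0],z),4),"diam",np.round(np.array(ea[1])*T["d"][a[1],a[0]]/f,4),"side",np.round(c,1),round(rad,1))
for n,u,v in(("tinfront",314,344),("yellow",172,125),("cup",58,95),("cup rim",58,70),("floor",130,267),("tray rim",280,45)): print(n,np.round(CT[v,u],3))
E
python3 m.py
```

```text
blue [212.7 266.4  61.9  62.7 261.2 186.2  31.9  52.6] tri [0.4705 0.1501 0.0667] 0.0010 depthz 0.0718 xy [0.471  0.1487 0.0718] diam [0.0885 0.0898] side [470.3 148.8] 46.8
black [373.6 262.6  61.8  63.4 303.9 271.9  50.5  67.2] tri [ 0.475  -0.0818  0.0654] 0.0007 depthz 0.0720 xy [ 0.4753 -0.0813  0.072 ] diam [0.088  0.0903] side [474.1 -81.4] 47.1
red [278.4 126.4  33.4  34.3 390.4 183.1  15.8  29.7] tri [0.6686 0.0526 0.0848] 0.0000 depthz 0.0835 xy [0.6689 0.0527 0.0835] diam [0.0473 0.0485] side [667.8  52.8] 27.1
tin [355.2 126.9  35.7  36.3 425.3 240.1  21.9  36.3] tri [ 0.6775 -0.0578  0.0443] 0.0002 depthz 0.0448 xy [ 0.6775 -0.0578  0.0448] diam [0.0533 0.0542] side [676.7 -57.8] 29.4
tinfront [0.358 0.005 0.059]
yellow [0.672 0.204 0.085]
cup [ 0.746  0.416 -0.002]
cup rim [0.771 0.395 0.037]
floor [ 0.47   0.298 -0.001]
tray rim [0.805 0.055 0.039]
```

Request:
{"api": "step_arm", "payload": {"increments": [[[2.12,3.14,0],[0,0,3.35]],[[2.12,3.14,0],[0,0,3.35]],[[2.12,3.14,0],[0,0,3.35]],[[2.12,3.14,0],[0,0,3.35]],[[2.12,3.14,0],[0,0,3.35]],[[2.12,3.14,0],[0,0,3.35]],[[2.12,3.14,0],[0,0,3.35]],[[2.12,3.14,0],[0,0,3.35]],[[2.12,3.14,0],[0,0,3.35]],[[2.12,3.14,0],[0,0,3.35]]], "fingers": 1, "grip_force": 15}}

```text
clock: 1.1
tool_pos: [0.4563, -0.2601, 0.2088]
eef_rot: [0.881, 0.474, -0.0, -0.0]
contact_force: [0.2, 0.5, -0.5]
opening: 1.002
finger_force: 0.0
```

Request:
{"api": "step_arm", "payload": {"increments": [[[2.12,3.14,0],[0,0,3.35]],[[2.12,3.14,0],[0,0,3.35]],[[2.12,3.14,0],[0,0,3.35]],[[2.12,3.14,0],[0,0,3.35]],[[2.12,3.14,0],[0,0,3.35]],[[2.12,3.14,0],[0,0,3.35]],[[2.12,3.14,0],[0,0,3.35]],[[2.12,3.14,0],[0,0,3.35]],[[2.12,3.14,0],[0,0,3.35]],[[2.12,3.14,0],[0,0,3.35]]]}}

```text
clock: 2.1
tool_pos: [0.6682, 0.0536, 0.2086]
eef_rot: [0.706, 0.708, -0.0, -0.0]
contact_force: [0.1, -0.0, -0.3]
opening: 1.0
finger_force: 0.0
```

Request:
{"api": "step_arm", "payload": {"increments": [[[0,-0.1,-2.5],[0,0,0]],[[0,0,-2.5],[0,0,0]],[[0,0,-2.5],[0,0,0]],[[0,0,-2.0],[0,0,0]],[[0,0,-2.0],[0,0,0]],[[0,0,-2.0],[0,0,0]],[[0,0,-1.5],[0,0,0]],[[0,0,-1.5],[0,0,0]],[[0,0,-0.9],[0,0,0]],[[0,0,-0.4],[0,0,0]]]}}

```text
clock: 3.1
tool_pos: [0.6675, 0.0514, 0.03]
eef_rot: [0.707, 0.707, -0.0, -0.0]
contact_force: [-0.1, -0.1, 0.5]
opening: 1.002
finger_force: 0.0
```

Request:
{"api": "step_arm", "payload": {"increments": [[[0,0,0],[0,0,0]],[[0,0,0],[0,0,0]],[[0,0,0],[0,0,0]],[[0,0,0],[0,0,0]],[[0,0,0],[0,0,0]],[[0,0,0],[0,0,0]],[[0,0,0],[0,0,0]],[[0,0,0],[0,0,0]],[[0,0,0],[0,0,0]],[[0,0,0],[0,0,0]]], "fingers": 0, "grip_force": 20}}

```text
clock: 4.1
tool_pos: [0.6687, 0.0516, 0.0316]
eef_rot: [0.707, 0.707, 0.001, 0.001]
contact_force: [1.9, 0.1, 4.4]
opening: 0.599
finger_force: 20.0
```

Request:
{"api": "step_arm", "payload": {"increments": [[[0,0,0.5],[0,0,0]],[[0,0,1],[0,0,0]],[[0,0,1.5],[0,0,0]],[[0,0,1.5],[0,0,0]],[[0,0,1.5],[0,0,0]],[[0,0,1.5],[0,0,0]],[[0,0,1.5],[0,0,0]],[[0,0,0.5],[0,0,0]],[[0,0,0],[0,0,0]],[[0,0,0],[0,0,0]]]}}

```text
clock: 5.1
tool_pos: [0.6674, 0.0513, 0.1256]
eef_rot: [0.707, 0.707, -0.0, -0.0]
contact_force: [-0.4, -0.4, -1.9]
opening: 0.601
finger_force: 20.0
```

Request:
{"api": "step_arm", "payload": {"increments": [[[-1,-0.2,0],[0,0,0]],[[-2,-0.2,0],[0,0,0]],[[-3,-0.3,0],[0,0,0]],[[-3,-0.3,0],[0,0,0]],[[-3,-0.3,0],[0,0,0]],[[-3,-0.2,0],[0,0,0]],[[-2.6,-0.2,0],[0,0,0]],[[-1.4,-0.1,0],[0,0,0]],[[-0.6,0,0],[0,0,0]],[[0,0,0],[0,0,0]]]}}

```text
clock: 6.1
tool_pos: [0.4715, 0.0336, 0.1258]
eef_rot: [0.707, 0.707, -0.0, -0.0]
contact_force: [0.7, -0.4, -1.6]
opening: 0.598
finger_force: 20.0
```

Request:
{"api": "step_arm", "payload": {"increments": [[[0.1,0,-0.8],[0,0,0]],[[0,0,-1.5],[0,0,0]],[[0,0,-1.5],[0,0,0]],[[0,0,-1.5],[0,0,0]],[[0,0,-1.5],[0,0,0]],[[0,0,-1.0],[0,0,0]],[[0,0,-0.6],[0,0,0]],[[0,0,-0.4],[0,0,0]],[[0,0,-0.3],[0,0,0]],[[0,0,-0.1],[0,0,0]]]}}

```text
clock: 7.1
tool_pos: [0.4731, 0.0335, 0.034]
eef_rot: [0.707, 0.707, 0.0, 0.0]
contact_force: [-0.8, -0.6, -2.3]
opening: 0.604
finger_force: 20.0
```

Request:
{"api": "step_arm", "payload": {"increments": [[[0,0,-0.1],[0,0,0]],[[0,0,-0.1],[0,0,0]],[[0,0,-0.05],[0,0,0]],[[0,0,0],[0,0,0]],[[0,0,0],[0,0,0]],[[0,0,0],[0,0,0]],[[0,0,0],[0,0,0]],[[0,0,0],[0,0,0]],[[0,0,0],[0,0,0]],[[0,0,0],[0,0,0]]]}}

```text
clock: 8.1
tool_pos: [0.473, 0.0335, 0.0316]
eef_rot: [0.707, 0.707, 0.0, 0.0]
contact_force: [-0.0, -0.6, -0.8]
opening: 0.598
finger_force: 20.0
```

Request:
{"api": "step_arm", "payload": {"increments": [[[0,0,-0.05],[0,0,0]],[[0,0,-0.05],[0,0,0]],[[0,0,0],[0,0,0]],[[0,0,0],[0,0,0]],[[0,0,0],[0,0,0]],[[0,0,0],[0,0,0]],[[0,0,0],[0,0,0]],[[0,0,0],[0,0,0]],[[0,0,0],[0,0,0]],[[0,0,0],[0,0,0]]]}}

```text
clock: 9.1
tool_pos: [0.4732, 0.0335, 0.0314]
eef_rot: [0.707, 0.707, 0.0, 0.001]
contact_force: [-0.1, -1.3, 8.6]
opening: 0.602
finger_force: 20.0
```

Request:
{"api": "step_arm", "payload": {"increments": [[[0,0,0],[0,0,0]],[[0,0,0],[0,0,0]],[[0,0,0],[0,0,0]],[[0,0,0],[0,0,0]],[[0,0,0],[0,0,0]],[[0,0,0],[0,0,0]],[[0,0,0],[0,0,0]],[[0,0,0],[0,0,0]],[[0,0,0],[0,0,0]],[[0,0,0],[0,0,0]]], "fingers": 0.9}}

```text
clock: 10.1
tool_pos: [0.4729, 0.0335, 0.0305]
eef_rot: [0.707, 0.707, 0.0, 0.0]
contact_force: [-0.0, 0.2, 0.3]
opening: 0.899
finger_force: 0.0
```

Request:
{"api": "step_arm", "payload": {"increments": [[[0,0,1],[0,0,0]],[[0,0,2],[0,0,0]],[[0,0,2],[0,0,0]],[[0,0,2],[0,0,0]],[[0,0,2],[0,0,0]],[[0,0,2],[0,0,0]],[[0,0,2],[0,0,0]],[[0,0,1],[0,0,0]],[[1,-0.5,0],[0,0,0]],[[1,-0.5,0],[0,0,0]]], "fingers": 1}}

```text
clock: 11.1
tool_pos: [0.4935, 0.0228, 0.1704]
eef_rot: [0.707, 0.707, -0.0, 0.0]
contact_force: [0.8, -0.4, -0.2]
opening: 1.0
finger_force: 0.0
```

Request:
{"api": "step_arm", "payload": {"increments": [[[2,-0.8,0],[0,0,0]],[[2,-0.9,0],[0,0,0]],[[2,-0.9,0],[0,0,0]],[[2,-0.9,0],[0,0,0]],[[2,-0.9,0],[0,0,0]],[[2,-0.9,0],[0,0,0]],[[2,-0.9,0],[0,0,0]],[[2,-0.9,0],[0,0,0]],[[1.5,-0.6,0],[0,0,0]],[[0.8,-0.4,0],[0,0,0]]]}}

```text
clock: 12.1
tool_pos: [0.6768, -0.0592, 0.1686]
eef_rot: [0.708, 0.706, -0.001, -0.0]
contact_force: [-1.0, 0.3, 0.3]
opening: 0.998
finger_force: 0.0
```

Request:
{"api": "step_arm", "payload": {"increments": [[[0,0,-2.0],[0,0,0]],[[0,0,-2.5],[0,0,0]],[[0,0,-2.5],[0,0,0]],[[0,0,-2.0],[0,0,0]],[[0,0,-2.0],[0,0,0]],[[0,0,-1.5],[0,0,0]],[[0,0,-1.5],[0,0,0]],[[0,0,-1.0],[0,0,0]],[[0,0,-0.5],[0,0,0]],[[0,0,-0.2],[0,0,0]]]}}

```text
clock: 13.1
tool_pos: [0.6759, -0.0574, 0.0132]
eef_rot: [0.707, 0.707, 0.0, -0.0]
contact_force: [0.1, 0.1, -0.0]
opening: 1.001
finger_force: 0.0
```

```bash
python3 - <<'E'
from h import *
p,d=r.snapshot("side"); cv2.imwrite("pics/side1.png",p[:,:,::-1]); print(r.get_state()["tool_pos"])
E
```

```text
[ 0.67601319 -0.0574318   0.01341776]
```

View pics/side1.png

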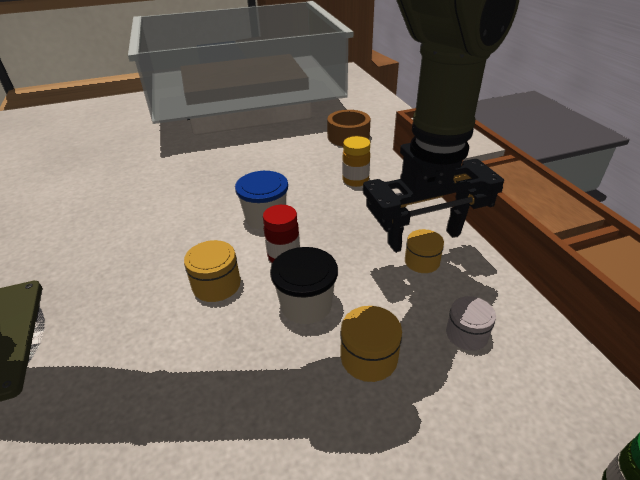

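The jar stands between the tubs at (281,232). The gripper straddles the tin at (425,250), but its fingertips at (397,249) and (457,234) look higher than reported, so I'm checking that.

```bash
python3 - <<'E'
from h import *
f,cx,cy,R,t=cal("side"); P=r.get_state()["tool_pos"]; print(P, r.get_state()["q"])
for dx in(-.05,0,.05):
  c=R@(P+[dx,0,0])+t; print(c[:2]/c[2]*f+[cx,cy])
p,d=r.snapshot("side"); np.savez("side2.npz",p=p,d=d); C=cloud("side",d)
for u,v in((396,244),(457,228),(425,240)): print(np.round(C[v-2:v+3,u-2:u+3].reshape(-1,3)[[6,12,18]],4))
p,d=r.snapshot("top"); np.savez("top2.npz",p=p,d=d); C=cloud("top",d)
E
```

```text
[ 0.67601319 -0.0574318   0.01341776] [ 0.20878323  1.02668884 -0.38115072  1.50143303  0.50823989  0.71274139
 -0.39509267]
[393.40355232 262.689577  ]
[421.94184885 255.22072108]
[449.52307397 248.00234363]
[[ 0.6208 -0.0647  0.0604]
 [ 0.6212 -0.0672  0.0602]
 [ 0.6235 -0.0664  0.057 ]]
[[ 0.7239 -0.0648  0.0619]
 [ 0.7253 -0.0658  0.0603]
 [ 0.7265 -0.0671  0.059 ]]
[[ 0.6756 -0.0565  0.046 ]
 [ 0.6763 -0.0585  0.0453]
 [ 0.677  -0.0606  0.0447]]
```

```bash
python3 - <<'E'
from h import *
s=np.load("side2.npz"); C=cloud("side",s["d"])
m=(abs(C[...,0]-.676)<.12)&(abs(C[...,1]+.058)<.06)&(C[...,2]>.03)&(C[...,2]<.2)
# lowest points for finger regions
for lo,hi in((.60,.645),(.705,.75)):
    q=C[m&(C[...,0]>lo)&(C[...,0]<hi)]; q=q[np.argsort(q[:,2])]; print(len(q),np.round(q[:60:8],3).tolist())
h,_=np.histogram(C[m][:,2],np.arange(.03,.2,.01)); print(h)
for z in np.arange(.04,.2,.01):
    q=C[m&(abs(C[...,2]-z)<.005)]; print(round(z,3),np.round([q[:,0].min(),q[:,0].max(),q[:,1].min(),q[:,1].max()],3))
crop=s["p"][150:290,350:520,::-1]; cv2.imwrite("pics/crop.png",cv2.resize(crop,None,fx=4,fy=4))
E
```

```text
2273 [[0.623, -0.067, 0.044], [0.628, -0.064, 0.046], [0.618, -0.056, 0.049], [0.621, -0.066, 0.05], [0.628, -0.065, 0.05], [0.624, -0.067, 0.052], [0.619, -0.067, 0.053], [0.617, -0.063, 0.054]]
1774 [[0.729, -0.065, 0.043], [0.721, -0.066, 0.044], [0.72, -0.06, 0.046], [0.72, -0.058, 0.046], [0.724, -0.064, 0.048], [0.719, -0.059, 0.049], [0.726, -0.065, 0.05], [0.719, -0.059, 0.051]]
[ 182  809  149  168  143  181   68   76  428  733  662 1413 1431  336
  289  201]
0.04 [ 0.622  0.729 -0.086 -0.031]
0.05 [ 0.617  0.732 -0.086 -0.032]
0.06 [ 0.615  0.733 -0.068 -0.045]
0.07 [ 0.615  0.735 -0.069 -0.046]
0.08 [ 0.614  0.736 -0.068 -0.047]
0.09 [ 0.613  0.737 -0.068 -0.045]
0.1 [ 0.726  0.737 -0.071 -0.047]
0.11 [ 0.589  0.76  -0.093 -0.023]
0.12 [ 0.589  0.76  -0.093 -0.021]
0.13 [ 0.583  0.766 -0.093 -0.024]
0.14 [ 0.581  0.767 -0.092 -0.024]
0.15 [ 0.581  0.769 -0.092 -0.021]
0.16 [ 0.634  0.694 -0.08  -0.037]
0.17 [ 0.634  0.693 -0.079 -0.037]
0.18 [ 0.634  0.692 -0.08  -0.036]
0.19 [ 0.634  0.69  -0.093 -0.026]
```

View pics/crop.png

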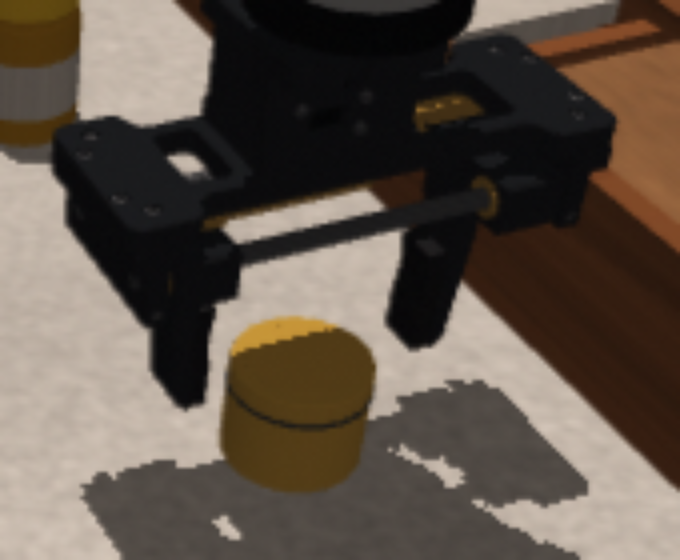

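The enlarged picture shows the fingertips level with the tin's lid. By depth the tips are at z≈0.043 and the body's underside at about 0.107, so the reported z reads about 30 mm too low. x and y agree with the depth. I'll lower in slow rows and watch the force.

Request:
{"api": "step_arm", "payload": {"increments": [[[0,0,-0.4],[0,0,0]],[[0,0,-0.4],[0,0,0]],[[0,0,-0.4],[0,0,0]],[[0,0,-0.4],[0,0,0]],[[0,0,-0.3],[0,0,0]],[[0,0,-0.3],[0,0,0]],[[0,0,-0.2],[0,0,0]],[[0,0,-0.1],[0,0,0]],[[0,0,0],[0,0,0]],[[0,0,0],[0,0,0]]]}}

```text
clock: 14.25
tool_pos: [0.676, -0.0574, -0.0113]
eef_rot: [0.707, 0.707, 0.0, 0.0]
contact_force: [-0.7, -0.2, -0.5]
opening: 0.998
finger_force: 0.0
```

```bash
python3 - <<'E'
from h import *
p,d=r.snapshot("side"); C=cloud("side",d); print(r.get_state()["tool_pos"])
m=(abs(C[...,0]-.676)<.12)&(abs(C[...,1]+.058)<.045)&(C[...,2]>.004)&(C[...,2]<.2)
for lo,hi in((.60,.640),(.710,.75)):
    q=C[m&(C[...,0]>lo)&(C[...,0]<hi)]; print(np.round(np.sort(q[:,2])[:80:10],3))
for z in np.arange(.06,.12,.005):
    q=C[m&(abs(C[...,2]-z)<.0025)]; print(round(z,3),np.round([q[:,0].min(),q[:,0].max()],3))
E
```

```text
[ 0.67602549 -0.05749109 -0.0112793 ]
[0.018 0.022 0.024 0.025 0.027 0.029 0.03  0.032]
[0.017 0.02  0.022 0.023 0.024 0.026 0.027 0.029]
0.06 [0.614 0.736]
0.065 [0.614 0.737]
0.07 [0.725 0.738]
0.075 [0.726 0.738]
0.08 [0.591 0.732]
0.085 [0.589 0.762]
0.09 [0.589 0.76 ]
0.095 [0.589 0.761]
0.1 [0.589 0.759]
0.105 [0.584 0.768]
0.11 [0.583 0.766]
0.115 [0.581 0.767]
```

The offset is confirmed: the tips are at about 0.017 while the report says -0.011, with no contact.

Request:
{"api": "step_arm", "payload": {"increments": [[[0,0,-0.2],[0,0,0]],[[0,0,-0.2],[0,0,0]],[[0,0,-0.1],[0,0,0]],[[0,0,0],[0,0,0]],[[0,0,0],[0,0,0]],[[0,0,0],[0,0,0]],[[0,0,0],[0,0,0]],[[0,0,0],[0,0,0]],[[0,0,0],[0,0,0]],[[0,0,0],[0,0,0]]]}}

```text
clock: 15.3
tool_pos: [0.6759, -0.0575, -0.0164]
eef_rot: [0.707, 0.707, 0.0, 0.0]
contact_force: [-0.3, 0.2, 0.4]
opening: 1.0
finger_force: 0.0
```

Request:
{"api": "step_arm", "payload": {"increments": [[[0,0,0],[0,0,0]],[[0,0,0],[0,0,0]],[[0,0,0],[0,0,0]],[[0,0,0],[0,0,0]],[[0,0,0],[0,0,0]],[[0,0,0],[0,0,0]],[[0,0,0],[0,0,0]],[[0,0,0],[0,0,0]],[[0,0,0],[0,0,0]],[[0,0,0],[0,0,0]]], "fingers": 0, "grip_force": 20}}

```text
clock: 16.3
tool_pos: [0.676, -0.0575, -0.0164]
eef_rot: [0.707, 0.707, 0.0, 0.0]
contact_force: [1.5, -0.7, 0.3]
opening: 0.631
finger_force: 20.0
```

Request:
{"api": "step_arm", "payload": {"increments": [[[0,0,0.5],[0,0,0]],[[0,0,1],[0,0,0]],[[0,0,1.5],[0,0,0]],[[0,0,1.5],[0,0,0]],[[0,0,1.5],[0,0,0]],[[0,0,2],[0,0,0]],[[0,0,2],[0,0,0]],[[0,0,1.5],[0,0,0]],[[0,0,1],[0,0,0]],[[0,0,0.5],[0,0,0]]]}}

```text
clock: 17.3
tool_pos: [0.6763, -0.0575, 0.1149]
eef_rot: [0.707, 0.707, 0.001, 0.001]
contact_force: [0.7, 0.2, -3.1]
opening: 0.63
finger_force: 20.0
```

Request:
{"api": "step_arm", "payload": {"increments": [[[-0.5,0.8,0],[0,0,0]],[[-1,1.6,0],[0,0,0]],[[-1,1.6,0],[0,0,0]],[[-1.3,2,0],[0,0,0]],[[-1.3,2,0],[0,0,0]],[[-1.3,2,0],[0,0,0]],[[-1.3,2,0],[0,0,0]],[[-1.3,2,0],[0,0,0]],[[-1.3,2,0],[0,0,0]],[[-1.3,2,0],[0,0,0]]]}}

```text
clock: 18.3
tool_pos: [0.5579, 0.1237, 0.1127]
eef_rot: [0.707, 0.707, -0.001, -0.001]
contact_force: [-0.2, 0.1, -2.4]
opening: 0.628
finger_force: 20.0
```

Request:
{"api": "step_arm", "payload": {"increments": [[[-1.3,2,0],[0,0,0]],[[-1.3,2,0],[0,0,0]],[[-1.3,2,0],[0,0,0]],[[-1.3,2,0],[0,0,0]],[[-1.3,2,0],[0,0,0]],[[-1.3,2,0],[0,0,0]],[[-1,1.5,0],[0,0,0]],[[-0.4,0.7,0],[0,0,0]],[[0,0,0],[0,0,0]],[[0,0,0],[0,0,0]]]}}

```text
clock: 19.3
tool_pos: [0.4681, 0.2634, 0.1132]
eef_rot: [0.708, 0.707, -0.001, 0.0]
contact_force: [1.0, 0.2, -1.7]
opening: 0.632
finger_force: 20.0
```

Request:
{"api": "step_arm", "payload": {"increments": [[[0,0.1,-1],[0,0,0]],[[0,0,-2],[0,0,0]],[[0,0,-2],[0,0,0]],[[0,0,-2],[0,0,0]],[[0,0,-2],[0,0,0]],[[0,0,-1.5],[0,0,0]],[[0,0,-1],[0,0,0]],[[0,0,-0.6],[0,0,0]],[[0,0,-0.3],[0,0,0]],[[0,0,-0.2],[0,0,0]]]}}

```text
clock: 20.3
tool_pos: [0.4682, 0.2655, -0.0124]
eef_rot: [0.707, 0.707, 0.0, 0.0]
contact_force: [0.7, 0.2, -2.6]
opening: 0.631
finger_force: 20.0
```

Request:
{"api": "step_arm", "payload": {"increments": [[[0,0,-0.1],[0,0,0]],[[0,0,-0.1],[0,0,0]],[[0,0,-0.1],[0,0,0]],[[0,0,-0.05],[0,0,0]],[[0,0,0],[0,0,0]],[[0,0,0],[0,0,0]],[[0,0,0],[0,0,0]],[[0,0,0],[0,0,0]],[[0,0,0],[0,0,0]],[[0,0,0],[0,0,0]]]}}

```text
clock: 21.3
tool_pos: [0.4679, 0.2655, -0.0159]
eef_rot: [0.707, 0.707, 0.0, 0.0]
contact_force: [-0.0, -0.7, -2.9]
opening: 0.629
finger_force: 20.0
```

Request:
{"api": "step_arm", "payload": {"increments": [[[0,0,-0.05],[0,0,0]],[[0,0,0],[0,0,0]],[[0,0,-0.05],[0,0,0]],[[0,0,0],[0,0,0]],[[0,0,0],[0,0,0]],[[0,0,0],[0,0,0]],[[0,0,0],[0,0,0]],[[0,0,0],[0,0,0]],[[0,0,0],[0,0,0]],[[0,0,0],[0,0,0]]]}}

```text
clock: 22.3
tool_pos: [0.4679, 0.2655, -0.0166]
eef_rot: [0.707, 0.707, 0.0, 0.0]
contact_force: [-1.1, -0.1, 5.7]
opening: 0.63
finger_force: 20.0
```

Contact is made, so I'll release and retreat.

Request:
{"api": "step_arm", "payload": {"increments": [[[0,0,0],[0,0,0]],[[0,0,0],[0,0,0]],[[0,0,0],[0,0,0]],[[0,0,0],[0,0,0]],[[0,0,0],[0,0,0]],[[0,0,0],[0,0,0]],[[0,0,0],[0,0,0]],[[0,0,0],[0,0,0]],[[0,0,0],[0,0,0]],[[0,0,0],[0,0,0]]], "fingers": 0.95}}

```text
clock: 23.3
tool_pos: [0.4679, 0.2655, -0.0169]
eef_rot: [0.707, 0.707, 0.0, 0.0]
contact_force: [-0.4, -0.1, 0.0]
opening: 0.952
finger_force: 0.0
```

Request:
{"api": "step_arm", "payload": {"increments": [[[0,0,1],[0,0,0]],[[0,0,2],[0,0,0]],[[0,0,2],[0,0,0]],[[0,0,2],[0,0,0]],[[0,0,2],[0,0,0]],[[0,0,2],[0,0,0]],[[0,0,2],[0,0,0]],[[0,0,2],[0,0,0]],[[0,2,0],[0,0,0]],[[0,2,0],[0,0,0]]]}}

```text
clock: 24.3
tool_pos: [0.4685, 0.3054, 0.1347]
eef_rot: [0.708, 0.706, 0.001, 0.0]
contact_force: [-0.1, 0.9, -0.1]
opening: 0.949
finger_force: 0.0
```

Request:
{"api": "step_arm", "payload": {"increments": [[[0,3,0],[0,0,0]],[[0,3,0],[0,0,0]],[[0,3,0],[0,0,0]],[[0,3,0],[0,0,0]],[[0,2,0],[0,0,0]],[[0,0,0],[0,0,0]],[[0,0,0],[0,0,0]],[[0,0,0],[0,0,0]],[[0,0,0],[0,0,0]],[[0,0,0],[0,0,0]]]}}

```text
clock: 25.3
tool_pos: [0.4683, 0.4443, 0.1332]
eef_rot: [0.708, 0.706, -0.0, 0.0]
contact_force: [-0.2, -0.2, -0.3]
opening: 0.95
finger_force: 0.0
```

```bash
python3 - <<'E'
from h import *
p,d=r.snapshot("top"); C=cloud("top",d); cv2.imwrite("pics/top3.png",p[:,:,::-1])
p2,d2=r.snapshot("side"); C2=cloud("side",d2); cv2.imwrite("pics/side3.png",p2[:,:,::-1])
for k,x,y,z in(("blue",.4705,.1495,.072),("black",.475,-.0815,.072),("jar",.473,.0335,.0845),("tin",.468,.2655,.045)):
  for n,c in(("top",C),("side",C2)):
    q=c[(abs(c[...,2]-z)<.006)&(np.hypot(c[...,0]-x,c[...,1]-y)<.06)]
    if len(q)<20: print(k,n,"few");continue
    cc,rad=cv2.minEnclosingCircle((q[:,:2]*1000).astype(np.float32)); print(k,n,np.round(cc,1),round(rad,1),"z %.4f"%np.median(q[:,2]))
E
```

```text
blue top [471.6 149.8] 46.0 z 0.0713
blue side [470.8 148.2] 47.3 z 0.0732
black top [475.9 -80.9] 46.0 z 0.0716
black side [474.4 -81.5] 46.4 z 0.0729
jar top [474.2  34.5] 25.8 z 0.0837
jar side [472.4  33.2] 26.6 z 0.0852
tin top [468.7 264.4] 28.2 z 0.0439
tin side [466. 264.] 28.6 z 0.0461
```

View pics/side3.png

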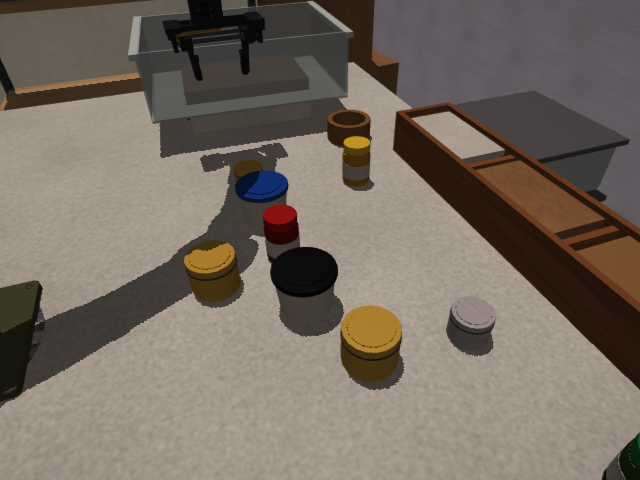

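The final side view shows one straight row: tin (248,168), blue tub (262,190), jar (281,232) and black tub (304,285). All four stand upright, the tubs haven't moved, and the arm is clear.

```bash
python3 -c "
from plant import r
print(r.finish_job())"
```

```text
the job is handed in; nothing more can be done
None
```

I handed the job in at about 25 s: the last camera check showed the jar midway between the tubs, the gold tin about 115 mm beyond the blue tub, all upright in one straight row, and the tubs unmoved; the judge returned no verdict, and the arm's reported height read about 30 mm low, so I corrected for it on the tin, while the jar had already been gripped by its cap instead of its body.

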